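# Bring the specimen under the microscope and jog the focus

## Task

Slide the specimen carriage (it has a blue paddle to push on) fully home under the microscope head, then tilt the spring-centred jog lever on the grey box all the way over to the green-tagged side, hold it there for about a second, and let it go so that it springs back upright. Never work the lever towards the red tag, leave the carriage fully home, and leave everything else on the bench where it is.

Things in the scene. Friction and masses are not known exactly. Their poses are not given: they have to be found in the camera images.
- microscope: white microscope, fixed; origin at bench level on its cream stage plate (200 x 360 mm, 22 mm thick, own y -200 to +160 mm; a 70 mm wide track goes on to -300). Own +y is the way the carriage slides home, z up. Aluminium column 380 mm tall at own y +135; the head overhangs from own y -35 mm on, 165 mm above the bench at its lowest; eyepieces reach 150 mm to own +x
- carriage (a joint): specimen carriage on the stage (plate with yellow specimen, steel tongue, blue paddle): travel in m along the microscope's own +y; 0 fully out, 0.13 fully home against its end stop. Starts at 0 to 0.05. About 2 N of friction plus 6 N per m/s; it stays where it is left
- paddle (a point): centre of the upright blue push paddle at the carriage's outer end: 70 mm wide (across the slide), 10 mm thick (along it), from 24 to 90 mm above the bench; this point is 64 mm above the bench. Moves with the carriage; when home it is at own y -170 mm of the microscope. A flat steel tongue joins its foot on the inner side; push on its free outer face
- jog_box: grey focus control box, 130 x 180 mm, 50 mm tall, fixed to the bench; origin at the centre of its underside, own y along its long side, z up. The orange jog lever stands in its middle, a coloured tag lies at each end.
- jog_lever (a joint): tilt of the orange jog lever about an axis along the box's own x, rad; 0 upright, positive leans to the box's own +y, negative to -y; stops at +0.55 and -0.55. A spring of 1.0 N m/rad brings it upright as soon as it is let go (about 7 N at the grip's middle holds it at its stop)
- lever_grip (a point): point on the lever's axis 80 mm above its pivot, 140 mm above the bench when upright; moves with the lever. The grip is a round bar 24 mm in diameter from 40 to 105 mm above the pivot, with a 32 mm ball at its top, 180 mm above the bench.
- lever_pivot (a point): pivot of the jog lever, on the box's centre line, 60 mm above the bench (the top of its black collar)
- green_tag: green tag, 75 x 36 x 6 mm, fixed on top of the jog box 66 mm from the lever towards own +y or -y of the box: the side to which the lever must be tilted; origin at the centre of its underside
- red_tag: red tag of the same size, fixed on the opposite end of the jog box: the wrong side; origin at the centre of its underside
- mouse: light grey computer mouse, 105 x 60 x 30 mm, loose bystander; origin at the centre of its underside
- reagent_bottle: amber bottle with black cap, 68 mm diameter, 170 mm tall, loose bystander; origin at the centre of its underside
- specimen_jar: small glass jar, 60 mm diameter, 75 mm tall, loose bystander; origin at the centre of its underside
- petri_dish: shallow glass dish, 90 mm diameter, 18 mm tall, loose bystander; origin at the centre of its underside
- brush: small brush, 170 mm long, lying flat, loose bystander; origin near its middle
- slide_box: blue box with white top, 102 x 77 x 38 mm, loose bystander; origin at the centre of its underside
Things that resemble listed ones, but are neither listed nor needed, are in the scene too. Of the things like the jog_box, leave any that is brown; of the rest the larger one is meant.

How it is judged:
On the way, in this order (a step that is already met when the one before it is completed fails the run):
1. the carriage is fully home (within 6 mm of its stop) (value of joint carriage above 0.124 m), for 0.2 s.
2. the lever is tilted well over to the green side (more than 0.40 rad of 0.55) and held there for 0.7 s, the carriage still home (((y of green_tag in the frame of jog_box above 0 m and value of joint jog_lever above 0.4 rad) or (y of green_tag in the frame of jog_box below 0 m and value of joint jog_lever below -0.4 rad)) and value of joint carriage above 0.124 m), for 0.7 s.
At the end, for the whole second after the job is handed in: The carriage is within 6 mm of its home stop, the jog lever is back upright (within 0.08 rad) and still, and every loose bystander is within 40 mm of where it stood (value of joint carriage above 0.124 m and value of joint jog_lever between -0.08 and 0.08 rad and velocity of joint jog_lever between -0.1 and 0.1 rad/s and distance of each of mouse, reagent_bottle, specimen_jar, petri_dish, brush, slide_box from where it was at the start of the episode below 0.04 m); the robot touches nothing.
It fails at once if the lever is tilted more than 0.20 rad towards the red side ((y of green_tag in the frame of jog_box above 0 m and value of joint jog_lever below -0.2 rad) or (y of green_tag in the frame of jog_box below 0 m and value of joint jog_lever above 0.2 rad)).
It fails at once if a bystander is pushed more than 40 mm, or the bottle or jar is tipped over (distance of any of mouse, reagent_bottle, specimen_jar, petri_dish, brush, slide_box from where it was at the start of the episode above 0.04 m or angle between any of reagent_bottle, specimen_jar's own z axis and vertical above 0.5 rad).
It also fails if it takes over 48 s, if anything falls off the work surface, if the arm or the gripper's body presses on something with over 40 N, if the wrist force passes 120 N, or if a joint passes its speed limit or range.

## Robot

A 6-joint arm with a two-finger parallel gripper is mounted at the origin on the work surface. World frame = base frame: x ahead of the robot, y to its left, z up, the work surface at z = 0. Lengths are in m, angles in rad, forces in N, time in s.
With the tool pointing down it reaches from about 0.15 to 0.775 m from the base axis. Payload 6.1 kg.
Tool frame: the origin (TCP) lies on the centre line of the jaws, within the pads' length; the fingertips stand 17 mm ahead of it and the grasp point (between the pads) lies 2 mm behind it; z points along the fingers, y is the line along which they close (so a half turn about z gives the same grasp; the last joint's range is limited). The gripper opens to 85 mm and grips with 20 to 120 N. Pads are 22 mm wide; open, the fingers measure 114 mm over their backs; the gripper's body (76 mm by 85 mm) begins 54 mm behind the grasp point. The pads swing forward as they close: fully open they stand 13 mm farther back than shut.
Start: joints at [1.329, 0.126, -0.04, 1.405, 0, 1.571], TCP at [0.126, 0.51, 0.223] pointing down, gripper open.
Joint ranges: [-2.72, 2.72], [-0.95, 1.95], [-1.27, 1.35], [-1.78, 2.02], [-1.46, 1.47], [-3.14, 3.14]. Speed limits (rad/s): [2.39, 2.39, 3.01, 3.14, 3.14, 3.14].

## Interface

Orientations are given as a 3x3 rotation matrix whose columns are the frame's x, y, z axes.
In Python, from rig import ctrl gives the robot as it stands.
- The arm moves only by the shell command python3 -m handwheel 'ROWS' [OPENING] [FORCE]. ROWS is JSON, a list of rows, each a list of 2 entries, a list of its own where there are three numbers: the shift along the tool's x, y, z in mm, then the turn, a rotation vector about the tool's x, y, z in rad. In form: [[[x, y, z], [rx, ry, rz]], ...]. A call has 1 to 8 rows; each row is the pose to reach, as a shift and turn from the pose commanded when the call began, along the tool's axes at that moment; what a row does not reach only later rows make up. A row lasts 1/10 s, in which the tool goes at most 50 mm and 8.59 degrees, less where a joint would pass 70% of its speed; a pose out of reach is approached as far as the arm can. A call with a gripper value outside its range is refused whole. OPENING is the closure, from 0 (fully open) to 1 (shut), set as the call begins (- or left out, the last holds). The fingers move at their own pace and stop on an object; FORCE is the grip in N (left out, the last holds). Time passes only in rows, so rows that repeat a pose let the fingers close. It gives the time, the measured TCP pose, the force, the opening and the grip force at its end, in the units of the state.
- ctrl.get_obs(): the state, without advancing time (a new reading comes with each control period).
- ctrl.get_image(name): name is "scene" or "top"; returns a dict with "frame" (400x640x3 uint8, red, green, blue), "mtx" (3x3 intrinsics, pixels), "extrinsics" (4x4, takes a point from camera to world coordinates). Camera axes: x right, y down, z forward; pixel columns grow to the right and rows downward; lengths in m; the calibration is good to about 2 mm. A picture is of the moment at which its call begins. There is no depth.
- ctrl.hand_in(): hands the job in; it is judged then, once.
The state is a dict: "clock": time; "joint_pos": joint angles; "joint_velocities": joint speeds; "effort": joint torques, N m; "eef_pos": TCP position; "orientation": TCP orientation; "wrist_force": force on the tool from outside, world axes, zero at the start; "torque": the same for the moment, N m; "opening": finger opening in m; "gripper_force": force on a finger pad.
Only numpy, scipy, OpenCV 4.12 (cv2) and the standard library are available. Lean on these libraries where they do the work, as an engineer would, in place of code of your own. Each camera call takes 0.05 s, during which the arm holds its last target. There are 200 camera calls.

## Working session

There is one attempt and no reset: what is moved stays moved. The work goes in short steps, Python scripts to look and compute and a shell command to move; the robot and the scene stay as the last step left them, time stands still between calls to the robot, and variables do not carry over. Pictures are saved under pics/ and viewed, at most 10 in all, crops included, and the job is handed in when it is done.

```bash
mkdir -p pics; cat > h.py <<'E'
import numpy as np,cv2
from rig import ctrl
def grab(n,f=None):
    d=ctrl.get_image(n)
    if f: cv2.imwrite('pics/'+f,d['frame'][:,:,::-1])
    np.savez('pics/'+n+'.npz',**d); return d
def ray(d,u,v):
    K=np.array(d['mtx']);E=np.array(d['extrinsics'])
    r=E[:3,:3]@np.linalg.solve(K,[u,v,1.]); return E[:3,3],r
def onz(d,u,v,z):
    o,r=ray(d,u,v); return o+r*(z-o[2])/r[2]
def proj(d,p):
    E=np.array(d['extrinsics']);q=E[:3,:3].T@(np.array(p)-E[:3,3]);w=np.array(d['mtx'])@q;return w[:2]/w[2]
E
python3 - <<'E'
from h import *
for n in('scene','top'): d=grab(n,n+'0.png'); print(d['mtx'],d['extrinsics'])
print(ctrl.get_obs())
E
```

```text
[[385.24887212   0.         324.78409687]
 [  0.         385.24887212 198.53401035]
 [  0.           0.           1.        ]] [[-0.41026143  0.72597629 -0.55194563  1.36746541]
 [ 0.91196594  0.32531634 -0.2499748   0.27353946]
 [-0.00191884 -0.60591064 -0.7955304   1.30120581]
 [ 0.          0.          0.          1.        ]]
[[463.105232     0.         320.67895938]
 [  0.         463.105232   195.82905795]
 [  0.           0.           1.        ]] [[-0.02096051 -0.99359776  0.11101419  0.37257111]
 [-0.99976695  0.02140445  0.00280857 -0.11971859]
 [-0.00516679 -0.11092945 -0.99381485  1.66836964]
 [ 0.          0.          0.          1.        ]]
{'clock': 0.1, 'joint_pos': array([ 1.32902019e+00,  1.26320299e-01, -4.05139552e-02,  1.40540227e+00,
       -1.73320797e-05,  1.57079439e+00]), 'joint_velocities': array([ 1.22156177e-03, -1.12737597e-03,  7.22323536e-04,  7.64931007e-04,
        9.13759347e-04,  4.05626603e-05]), 'effort': array([ 6.52284834e-04, -4.36904883e+01,  3.53605700e+01,  1.38023158e-02,
        1.44093960e-04, -9.13453164e-06]), 'eef_pos': array([0.12561243, 0.50935523, 0.22250285]), 'orientation': array([[-9.70914720e-01,  2.39425352e-01, -3.27994308e-04],
       [ 2.39425576e-01,  9.70913707e-01, -1.40245570e-03],
       [-1.73292792e-05, -1.44019511e-03, -9.99998963e-01]]), 'wrist_force': array([ 0.17277098, -0.14490069, -0.3035409 ]), 'torque': array([ 0.03074411, -0.02136679, -0.00889975]), 'gripper_force': 0.0, 'opening': 0.08567985416942413}
```

View pics/scene0.png

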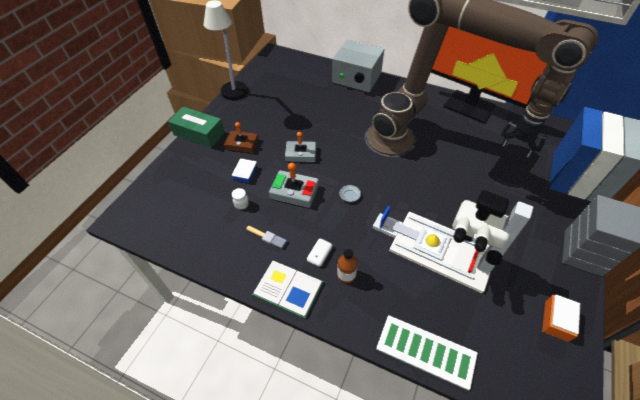

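View pics/top0.png

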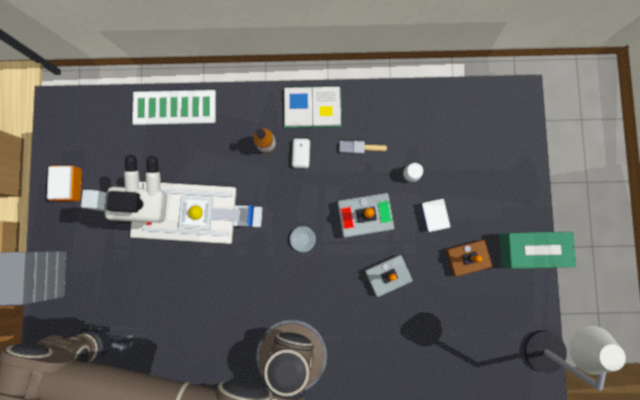

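The scene shows three lever boxes. In the top view they are large grey with red and green tags (366,215), small grey (388,275) and brown (469,257). The large grey one is meant: it isn't brown and it is the bigger of the other two. Its green tag is at (385,212) and its red tag at (347,217). The blue paddle is at (250,216) and the microscope plate around (185,213). I'll measure these and check a crop.

```bash
python3 - <<'E'
from h import *
t=dict(np.load('pics/top.npz'));s=dict(np.load('pics/scene.npz'))
def blob(d,lo,hi,box):
    x0,y0,x1,y1=box
    m=cv2.inRange(cv2.cvtColor(d['frame'],cv2.COLOR_RGB2HSV),lo,hi);k=np.zeros_like(m);k[y0:y1,x0:x1]=m[y0:y1,x0:x1]
    c=max(cv2.findContours(k,0,1)[0],key=cv2.contourArea);return cv2.minAreaRect(c)
def show(n,d,lo,hi,box,z):
    r=blob(d,lo,hi,box);print(n,np.round(r[0],1),np.round(r[1],1),round(r[2],1),onz(d,*r[0],z).round(4));return r
show('green',t,(45,120,60),(80,255,255),(330,180,400,245),.056)
show('red',t,(0,150,80),(6,255,255),(330,180,400,245),.056)
show('greenS',s,(45,120,60),(80,255,255),(260,160,325,210),.056)
show('redS',s,(0,170,80),(5,255,255),(300,175,325,210),.056)
show('lever',t,(7,150,80),(20,255,255),(355,195,378,230),.18)
r=show('paddle',t,(100,150,60),(125,255,255),(235,195,265,235),.09)
show('paddleS',s,(100,150,60),(125,255,255),(370,195,400,240),.09)
m=cv2.inRange(cv2.cvtColor(t['frame'],cv2.COLOR_RGB2HSV),(0,0,120),(40,70,255))
m[:, :128]=0;m[:182]=0;m[245:]=0;m[:,268:]=0
c=max(cv2.findContours(m,0,1)[0],key=cv2.contourArea)
for p in cv2.approxPolyDP(c,3,True)[:,0]: print(p,onz(t,*p,.022).round(3))
for n,uv,z in [('dish',(303,239),.018),('mouse',(301,153),.03),('bottle',(264,138),.17),('jar',(413,172),.075),('brush',(362,148),.01),('slidebox',(435,215),.038)]: print(n,onz(t,*uv,z).round(3))
a=cv2.resize(t['frame'][175:300,225:425],(800,500),interpolation=2)[:,:,::-1]
cv2.imwrite('pics/crop1.png',a)
E
```

```text
green [384.2 211.5] [20.4  9.7] 80.5 [ 0.493  -0.3354  0.056 ]
red [346.8 217.4] [19.9  9.4] 81.3 [ 0.475  -0.2044  0.056 ]
greenS [278.3 180.6] [ 8.7 14.8] 23.2 [ 0.4971 -0.3354  0.056 ]
redS [308.5 187.5] [ 7.6 14.3] 21.8 [ 0.4786 -0.2031  0.056 ]
lever [369.  212.5] [ 9. 10.] 90.0 [ 0.4815 -0.2699  0.18  ]
paddle [250. 215.] [20.  4.] 90.0 [0.4882 0.1275 0.09  ]
paddleS [384.4 215.8] [ 4.4 21.5] 18.4 [0.5096 0.1348 0.09  ]
[128 182] [0.621 0.577 0.022]
[128 191] [0.589 0.576 0.022]
[129 185] [0.61  0.573 0.022]
[143 202] [0.548 0.521 0.022]
[135 215] [0.502 0.549 0.022]
[130 214] [0.506 0.567 0.022]
[134 217] [0.495 0.552 0.022]
[128 218] [0.492 0.574 0.022]
[133 220] [0.484 0.555 0.022]
[131 237] [0.424 0.561 0.022]
[231 242] [0.399 0.206 0.022]
[233 226] [0.455 0.199 0.022]
[227 220] [0.477 0.22  0.022]
[211 220] [0.478 0.277 0.022]
[208 230] [0.443 0.288 0.022]
[228 232] [0.434 0.217 0.022]
[227 237] [0.417 0.22  0.022]
[144 232] [0.441 0.515 0.022]
[142 228] [0.455 0.523 0.022]
[182 229] [0.448 0.38  0.022]
[177 226] [0.46  0.398 0.022]
[181 195] [0.57  0.385 0.022]
[166 195] [0.571 0.439 0.022]
[159 188] [0.597 0.465 0.022]
[231 192] [0.577 0.206 0.022]
[231 197] [0.559 0.206 0.022]
[212 196] [0.564 0.274 0.022]
[212 207] [0.525 0.274 0.022]
[232 209] [0.516 0.202 0.022]
[234 187] [0.595 0.195 0.022]
[142 182] [0.62  0.526 0.022]
[142 192] [0.584 0.526 0.022]
[138 182] [0.621 0.541 0.022]
dish [ 0.404 -0.049  0.018]
mouse [ 0.712 -0.048  0.03 ]
bottle [0.736 0.068 0.17 ]
jar [ 0.627 -0.438  0.075]
brush [ 0.73  -0.269  0.01 ]
slidebox [ 0.478 -0.516  0.038]
```

View pics/crop1.png

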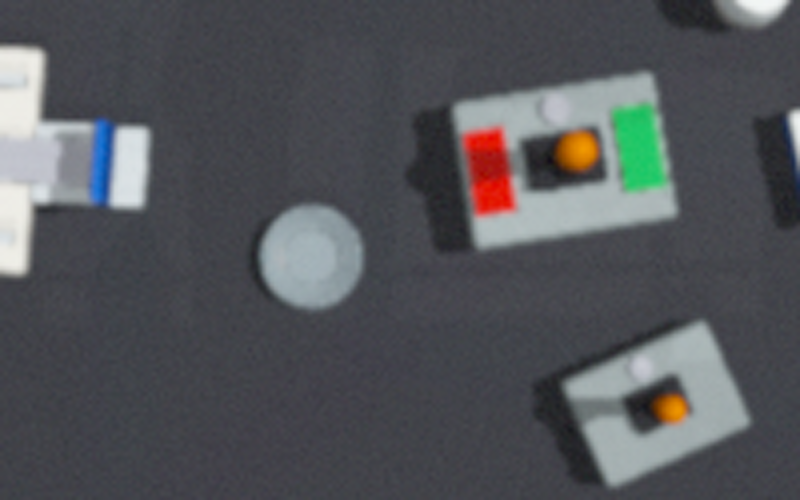

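The crop confirms it: large grey box with red tag left, green tag right, and the lever ball at crop (577,150). The paddle's free outer face is at crop x≈110, with the dish clear of it at (310,257).

```bash
cat >> h.py <<'E'
from scipy.spatial.transform import Rotation as R
def delta(p,ydir):
    o=ctrl.get_obs();M=np.array(o['orientation']);y=np.array([*ydir,0.])/np.hypot(*ydir);z=np.array([0,0,-1.])
    T=np.column_stack([np.cross(y,z),y,z])
    print(np.round(1000*M.T@(np.array(p)-o['eef_pos']),1),R.from_matrix(M.T@T).as_rotvec().round(3),'pos',o['eef_pos'].round(4))
E
python3 -c "
from h import *
delta([.489,.06,.22],[.065,.998]);delta([.489,.06,.062],[.065,.998])"
```

```text
[-460.4 -349.3    3. ] [-0.001 -0.    -0.177] pos [0.1256 0.5094 0.2225]
[-460.4 -349.   161. ] [-0.001 -0.    -0.177] pos [0.1256 0.5094 0.2225]
```

```bash
python3 -m handwheel '[[[-460,-349,3],[0,0,-0.177]],[[-460,-349,3],[0,0,-0.177]],[[-460,-349,3],[0,0,-0.177]],[[-460,-349,3],[0,0,-0.177]],[[-460,-349,3],[0,0,-0.177]],[[-460,-349,3],[0,0,-0.177]],[[-460,-349,3],[0,0,-0.177]],[[-460,-349,3],[0,0,-0.177]]]' 1 40; python3 -c "
from h import *
delta([.489,.06,.22],[.065,.998])"
```

```text
clock: 0.9
eef_pos: [0.3765, 0.1985, 0.221]
orientation: [[-0.998, 0.065, 0.0], [0.065, 0.998, 0.0], [-0.0, 0.0, -1.0]]
wrist_force: [-0.2, 0.9, -0.2]
opening: -0.0001
gripper_force: 0.0
[-121.2 -131.     1. ] [0. 0. 0.] pos [0.3765 0.1985 0.221 ]
```

```bash
python3 -m handwheel '[[[-121,-131,0],[0,0,0]],[[-121,-131,0],[0,0,0]],[[-121,-131,0],[0,0,0]],[[-121,-131,0],[0,0,0]],[[-121,-131,80],[0,0,0]],[[-121,-131,80],[0,0,0]],[[-121,-131,80],[0,0,0]]]'; python3 -c "
from h import *
delta([.489,.06,.062],[.065,.998])
d=grab('top');f=d['frame'];cv2.imwrite('pics/crop2.png',cv2.resize(f[175:275,200:360],(800,500),interpolation=2)[:,:,::-1])"
```

```text
clock: 1.6
eef_pos: [0.4851, 0.0611, 0.1366]
orientation: [[-0.998, 0.066, -0.009], [0.066, 0.998, -0.001], [0.008, -0.002, -1.0]]
wrist_force: [-1.1, 0.2, 0.5]
opening: 0.0001
gripper_force: 0.0
[-4.6 -0.7 74.6] [-0.002 -0.008 -0.001] pos [0.4851 0.0611 0.1366]
```

View pics/crop2.png

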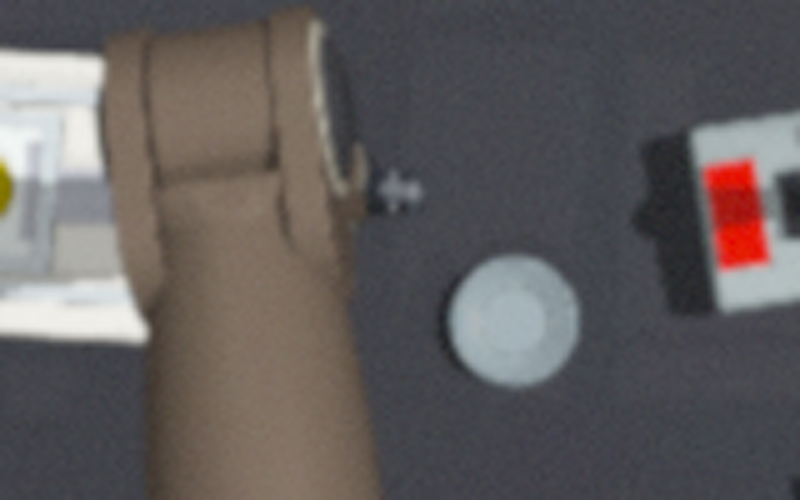

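The arm's wrist overhangs towards the microscope, reaching crop x≈105, while the gripper shows at (400,190). I'll check the wrist height in the scene view.

```bash
python3 -c "
from h import *
d=grab('scene');f=d['frame'];cv2.imwrite('pics/crop3.png',cv2.resize(f[100:300,320:560],(720,600),interpolation=2)[:,:,::-1])
print(ctrl.get_obs()['joint_pos'].round(3))"
```

```text
[ 0.126  0.077 -0.273  1.222  0.     0.191]
```

View pics/crop3.png

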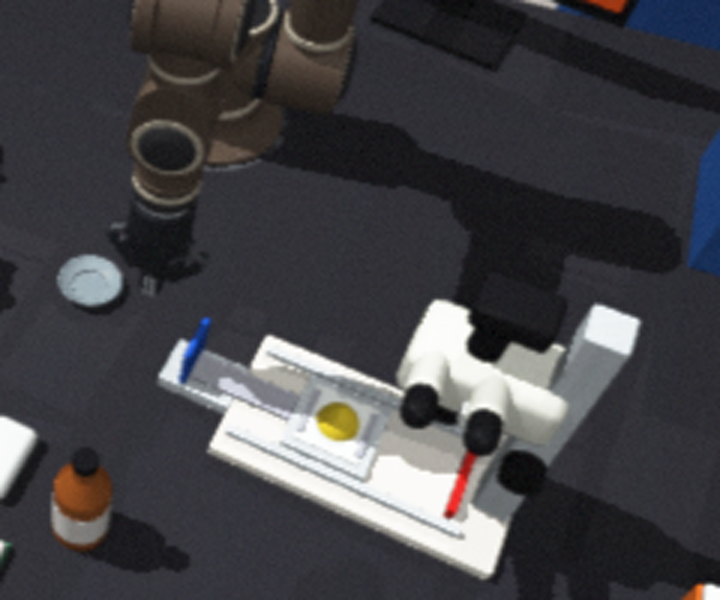

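The scene crop shows the microscope clear of the arm, but the forearm sits on the +y side of the tool. I'll tilt the tool 0.4 rad about x so the tips lead and the wrist stays back.

```bash
python3 -m handwheel '[[[-2,0,0],[-0.15,0,0]],[[-4,0,20],[-0.3,0,0]],[[-4,0,50],[-0.4,0,0]],[[-4,0,77],[-0.4,0,0]],[[-4,0,77],[-0.4,0,0]],[[-4,0,77],[-0.4,0,0]]]'; python3 -c "
from h import *
o=ctrl.get_obs();M=o['orientation'];print(o['joint_pos'].round(2))
for L in(.05,.12,.165): print(np.round(1000*M.T@(np.array([.489+.065*L,.06+.998*L,.06])-o['eef_pos']),1))
"
```

```text
clock: 2.3
eef_pos: [0.4932, 0.0618, 0.0662]
orientation: [[-0.998, 0.058, 0.027], [0.064, 0.919, 0.388], [-0.002, 0.389, -0.921]]
wrist_force: [-0.4, 0.4, 0.3]
opening: 0.0
gripper_force: 0.0
[-0.12  0.13 -0.44  1.02  0.4  -0.06]
[ 4.1 41.7 24.4]
[  4.  106.2  51.6]
[  4.  147.7  69.2]
```

```bash
python3 -m handwheel '[[[1,14,11],[0,0,0]],[[2,28,17],[0,0,0]],[[3,42,24],[0,0,0]],[[4,55,30],[0,0,0]],[[4,69,36],[0,0,0]],[[4,83,42],[0,0,0]],[[4,97,47],[0,0,0]],[[4,106,52],[0,0,0]]]'; python3 -c "
from h import *
d=grab('top');f=d['frame'];cv2.imwrite('pics/crop4.png',cv2.resize(f[155:255,120:280],(800,500),interpolation=2)[:,:,::-1])"
```

```text
clock: 3.1
eef_pos: [0.4977, 0.1811, 0.0609]
orientation: [[-0.998, 0.056, 0.029], [0.063, 0.919, 0.389], [-0.005, 0.39, -0.921]]
wrist_force: [0.5, -3.3, 1.3]
opening: 0.0003
gripper_force: 1.3
```

View pics/crop4.png

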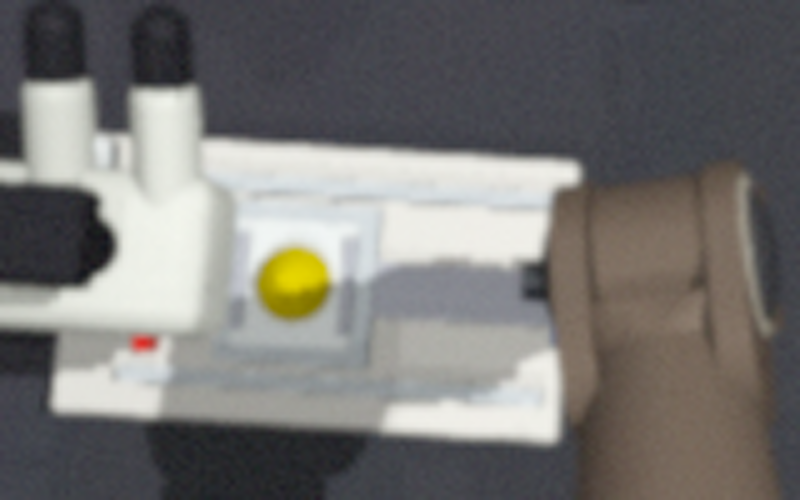

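The specimen has moved about 58 mm towards home, to crop (293,283), so the push is working with roughly 40 mm left. The head is clear of the wrist. I'll push on slowly.

```bash
python3 -m handwheel '[[[0,8,3],[0,0,0]],[[0,16,7],[0,0,0]],[[0,23,10],[0,0,0]],[[0,27,11],[0,0,0]],[[0,27,11],[0,0,0]]]'; python3 - <<'E'
from h import *
d=grab('top');f=d['frame'];h=cv2.cvtColor(f,cv2.COLOR_RGB2HSV);m=cv2.inRange(h,(22,150,100),(32,255,255));m[:, :150]=0;m[:,230:]=0
c=max(cv2.findContours(m,0,1)[0],key=cv2.contourArea);print(cv2.boundingRect(c))
d0=cv2.imread('pics/crop4.png')
E
```

```text
clock: 3.65
eef_pos: [0.4974, 0.2093, 0.0578]
orientation: [[-0.998, 0.059, 0.024], [0.064, 0.919, 0.389], [0.001, 0.39, -0.921]]
wrist_force: [-0.3, 0.2, -0.1]
opening: 0.0002
gripper_force: 0.0
(166, 205, 11, 13)
```

```bash
python3 -m handwheel '[[[0,5,2],[0,0,0]],[[0,9,4],[0,0,0]],[[0,11,4],[0,0,0]]]'; python3 -m handwheel '[[[0,3,1],[0,0,0]],[[0,5,2],[0,0,0]]]';python3 -m handwheel '[[[0,2,1],[0,0,0]],[[0,3,1],[0,0,0]]]'
```

```text
clock: 4.0
eef_pos: [0.4981, 0.2204, 0.0581]
orientation: [[-0.998, 0.06, 0.025], [0.065, 0.919, 0.388], [0.001, 0.389, -0.921]]
wrist_force: [0.5, -2.8, -1.9]
opening: -0.0003
gripper_force: 1.2
clock: 4.2
eef_pos: [0.4983, 0.2209, 0.0579]
orientation: [[-0.998, 0.064, 0.026], [0.069, 0.923, 0.378], [-0.0, 0.379, -0.925]]
wrist_force: [-8.3, -36.4, 19.2]
opening: -0.0004
gripper_force: 18.6
clock: 4.4
eef_pos: [0.4983, 0.221, 0.0579]
orientation: [[-0.997, 0.067, 0.027], [0.072, 0.925, 0.373], [-0.0, 0.374, -0.928]]
wrist_force: [-8.9, -44.3, 19.0]
opening: -0.0002
gripper_force: 22.9
```

Home stop reached: the force rose to 44 N on the fingers at y=0.221, matching the prediction. Now I'll back off and lift.

```bash
python3 -m handwheel '[[[0,-20,-8],[0,0,0]],[[0,-50,-20],[0,0,0]],[[0,-90,-38],[0,0,0]],[[0,-95,-80],[0.15,0,0]],[[0,-95,-120],[0.3,0,0]],[[0,-95,-150],[0.4,0,0]],[[0,-95,-150],[0.4,0,0]]]'; python3 - <<'E'
from h import *
d=grab('top');f=d['frame'];h=cv2.cvtColor(f,cv2.COLOR_RGB2HSV);m=cv2.inRange(h,(22,150,100),(32,255,255));m[:, :150]=0;m[:,230:]=0
c=max(cv2.findContours(m,0,1)[0],key=cv2.contourArea);print(cv2.boundingRect(c))
delta([.477,-.211,.25],[-.137,.99])
E
```

```text
clock: 5.1
eef_pos: [0.4921, 0.0847, 0.1647]
orientation: [[-0.998, 0.063, 0.008], [0.063, 0.998, 0.001], [-0.007, 0.001, -1.0]]
wrist_force: [1.0, 0.6, 0.0]
opening: -0.0001
gripper_force: 0.0
(166, 204, 8, 14)
[  -5.  -295.7  -88.5] [ 0.002  0.005 -0.201] pos [0.4911 0.0846 0.1622]
```

```bash
python3 -m handwheel '[[[0,-20,-45],[0,0,-0.1]],[[-5,-40,-88],[0,0,-0.2]],[[-5,-90,-88],[0,0,-0.2]],[[-5,-140,-88],[0,0,-0.2]],[[-5,-190,-88],[0,0,-0.2]],[[-5,-240,-88],[0,0,-0.2]],[[-5,-280,-88],[0,0,-0.2]],[[-5,-296,-88],[0,0,-0.2]]]';  python3 -m handwheel '[[[0,0,0],[0.13,0,0]],[[0,0,0],[0.26,0,0]],[[0,0,0],[0.4,0,0]],[[0,0,0],[0.4,0,0]]]'; python3 - <<'E'
from h import *
d=grab('top');f=d['frame'];cv2.imwrite('pics/crop5.png',cv2.resize(f[155:275,125:445],(800,300),interpolation=2)[:,:,::-1])
o=ctrl.get_obs();M=o['orientation'];print(o['joint_pos'].round(2),o['eef_pos'])
for L,z in((-.06,.145),(0,.145),(.04,.145)): print(np.round(1000*M.T@(np.array([.485+.137*L,-.27-.99*L,z])-o['eef_pos']),1))
E
```

```text
clock: 5.95
eef_pos: [0.4744, -0.2153, 0.2462]
orientation: [[-0.991, -0.131, -0.002], [-0.131, 0.991, 0.002], [0.001, 0.002, -1.0]]
wrist_force: [0.5, -0.1, -0.5]
opening: -0.0
gripper_force: 0.0
clock: 6.35
eef_pos: [0.4742, -0.2094, 0.2457]
orientation: [[-0.99, -0.129, 0.052], [-0.14, 0.912, -0.385], [0.002, -0.388, -0.922]]
wrist_force: [0.7, 0.3, 0.2]
opening: 0.0
gripper_force: 0.0
[-0.2  -0.02 -0.2   1.25 -0.37 -0.37] [ 0.47467503 -0.21008369  0.24641249]
[-2.2 38.4 93.8]
[ -2.1 -16.9 117. ]
[ -2.  -53.7 132.5]
```

View pics/crop5.png

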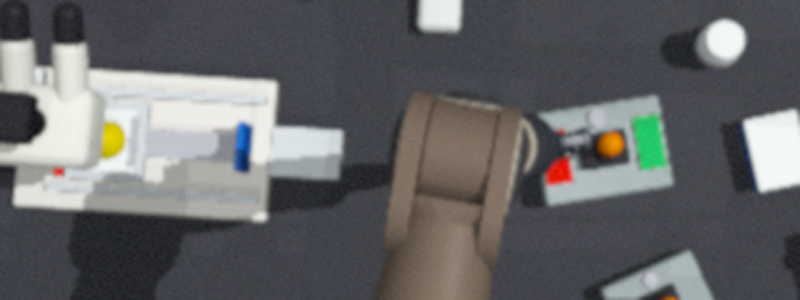

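The paddle is now at crop (243,147), about 96 mm further in, so the carriage is home. The fingertips (≈(585,140)) are behind the lever ball (610,145) on the red side. I'll descend, then push towards green.

```bash
python3 -m handwheel '[[[0,20,40],[0,0,0]],[[-2,38,80],[0,0,0]],[[-2,38,94],[0,0,0]],[[-2,38,94],[0,0,0]],[[-2,28,98],[0,0,0]],[[-2,19,102],[0,0,0]],[[-2,10,106],[0,0,0]],[[-2,0,110],[0,0,0]]]'
```

```text
clock: 7.2
eef_pos: [0.4837, -0.2559, 0.1478]
orientation: [[-0.991, -0.123, 0.054], [-0.134, 0.913, -0.386], [-0.002, -0.39, -0.921]]
wrist_force: [0.0, 1.1, 0.5]
opening: -0.0001
gripper_force: 0.6
```

```bash
python3 -m handwheel '[[[0,-9,4],[0,0,0]],[[0,-18,8],[0,0,0]],[[0,-27,11],[0,0,0]]]'
```

```text
clock: 7.5
eef_pos: [0.487, -0.2839, 0.1468]
orientation: [[-0.991, -0.125, 0.052], [-0.135, 0.913, -0.385], [0.0, -0.388, -0.922]]
wrist_force: [-0.2, 4.0, -0.4]
opening: -0.0003
gripper_force: 1.4
```

```bash
python3 -m handwheel '[[[0,-6,3],[0,0,0]],[[0,-12,5],[0,0,0]],[[0,-14,6],[0,0,0]],[[0,-14,6],[0,0,0]]]'; python3 - <<'E'
from h import *
d=grab('scene');f=d['frame'];cv2.imwrite('pics/crop6.png',cv2.resize(f[120:230,230:370],(763,600),interpolation=2)[:,:,::-1])
E
```

```text
clock: 7.9
eef_pos: [0.4885, -0.2983, 0.1461]
orientation: [[-0.991, -0.125, 0.051], [-0.135, 0.913, -0.385], [0.001, -0.388, -0.922]]
wrist_force: [-1.1, 6.5, -2.5]
opening: -0.0004
gripper_force: 2.3
```

View pics/crop6.png

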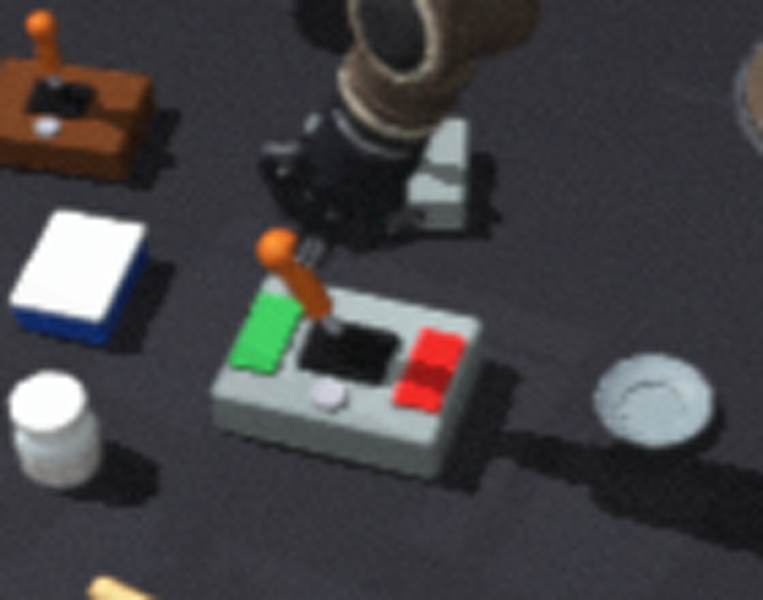

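The lever leans well to green, with the ball at (278,248) above the green tag. I'll push a little more to the stop and hold.

```bash
python3 -m handwheel '[[[0,-4,2],[0,0,0]],[[0,-6,3],[0,0,0]],[[0,-6,3],[0,0,0]],[[0,-6,3],[0,0,0]],[[0,-6,3],[0,0,0]]]'; python3 -m handwheel '[[[0,-2,1],[0,0,0]],[[0,-2,1],[0,0,0]],[[0,-2,1],[0,0,0]],[[0,-2,1],[0,0,0]],[[0,-2,1],[0,0,0]],[[0,-2,1],[0,0,0]],[[0,-2,1],[0,0,0]],[[0,-2,1],[0,0,0]]]'; python3 - <<'E'
from h import *
d=grab('scene');f=d['frame'];m=cv2.inRange(cv2.cvtColor(f,cv2.COLOR_RGB2HSV),(7,150,80),(20,255,255));m[:155]=0;m[185:]=0;m[:,:270]=0;m[:,300:]=0
c=max(cv2.findContours(m,0,1)[0],key=cv2.contourArea);print(cv2.boundingRect(c))
g=np.array([.137,-.99,0])
for th in(0,.3,.4,.5,.55): print(th,proj(d,np.array([.485,-.27,.06])+.12*(g*np.sin(th)+np.array([0,0,np.cos(th)]))).round(1))
E
```

```text
clock: 8.45
eef_pos: [0.4898, -0.3049, 0.1466]
orientation: [[-0.991, -0.125, 0.052], [-0.135, 0.913, -0.386], [0.0, -0.389, -0.921]]
wrist_force: [-2.0, 5.4, -1.3]
opening: 0.0003
gripper_force: 2.3
clock: 9.25
eef_pos: [0.4902, -0.307, 0.1464]
orientation: [[-0.991, -0.125, 0.052], [-0.135, 0.913, -0.385], [0.0, -0.389, -0.921]]
wrist_force: [-0.4, 4.8, 0.7]
opening: 0.0001
gripper_force: 2.3
(276, 162, 14, 17)
0 [291.3 163.4]
0.3 [283.  162.5]
0.4 [280.4 162.6]
0.5 [278.  162.9]
0.55 [276.8 163.2]
```

The ball centre implies only about 0.40 rad, so I'll push further until the force shows the stop.

```bash
python3 -m handwheel '[[[0,-4,2],[0,0,0]],[[0,-8,3],[0,0,0]],[[0,-8,3],[0,0,0]]]'; python3 -m handwheel '[[[0,-4,2],[0,0,0]],[[0,-7,3],[0,0,0]],[[0,-7,3],[0,0,0]]]'; python3 - <<'E'
from h import *
d=grab('scene');f=d['frame'];m=cv2.inRange(cv2.cvtColor(f,cv2.COLOR_RGB2HSV),(7,150,80),(20,255,255));m[:155]=0;m[185:]=0;m[:,:265]=0;m[:,300:]=0
c=max(cv2.findContours(m,0,1)[0],key=cv2.contourArea);print(cv2.boundingRect(c))
cv2.imwrite('pics/crop7.png',cv2.resize(f[120:230,230:370],(763,600),interpolation=2)[:,:,::-1])
E
```

```text
clock: 9.6
eef_pos: [0.4908, -0.3107, 0.1458]
orientation: [[-0.99, -0.129, 0.054], [-0.14, 0.916, -0.375], [-0.001, -0.379, -0.925]]
wrist_force: [-5.5, 29.8, 9.2]
opening: -0.0001
gripper_force: 15.4
clock: 9.9
eef_pos: [0.4911, -0.3122, 0.1451]
orientation: [[-0.989, -0.135, 0.055], [-0.146, 0.92, -0.365], [-0.001, -0.369, -0.93]]
wrist_force: [-13.7, 60.0, 23.9]
opening: -0.0001
gripper_force: 32.1
(275, 162, 15, 17)
```

View pics/crop7.png

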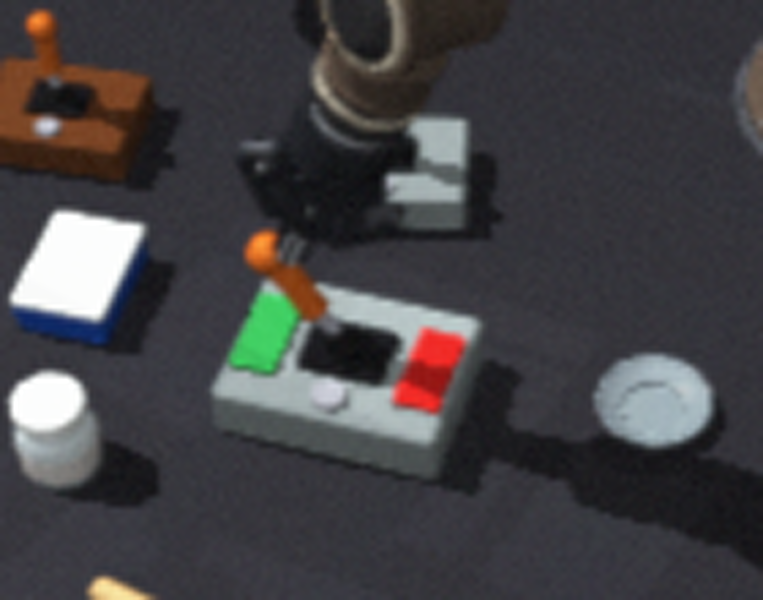

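The lever is hard on its stop, with the ball at (263,250). I'll ease off slightly, hold 0.8 s, then retreat slowly so the lever follows.

```bash
python3 -m handwheel '[[[0,7,-3],[0,0,0]],[[0,7,-3],[0,0,0]],[[0,7,-3],[0,0,0]],[[0,7,-3],[0,0,0]],[[0,7,-3],[0,0,0]],[[0,7,-3],[0,0,0]],[[0,7,-3],[0,0,0]],[[0,7,-3],[0,0,0]]]'; python3 -m handwheel '[[[0,0,0],[0,0,0]],[[0,0,0],[0,0,0]],[[0,0,0],[0,0,0]],[[0,10,-4],[0,0,0]],[[0,20,-8],[0,0,0]],[[0,30,-12],[0,0,0]],[[0,40,-17],[0,0,0]],[[0,50,-21],[0,0,0]]]';  python3 -m handwheel '[[[0,12,-5],[0,0,0]],[[0,24,-10],[0,0,0]],[[0,45,-19],[0,0,0]],[[0,70,-30],[0,0,0]],[[0,60,-60],[0,0,0]],[[0,40,-100],[0,0,0]],[[0,40,-100],[0,0,0]],[[0,40,-100],[0,0,0]]]'; python3 - <<'E'
from h import *
d=grab('scene');f=d['frame'];cv2.imwrite('pics/crop8.png',cv2.resize(f[120:300,230:530],(800,480),interpolation=2)[:,:,::-1])
o=ctrl.get_obs();print(o['eef_pos'],o['joint_velocities'].round(3))
E
```

```text
clock: 10.75
eef_pos: [0.4908, -0.3106, 0.1458]
orientation: [[-0.99, -0.13, 0.053], [-0.14, 0.916, -0.376], [-0.0, -0.38, -0.925]]
wrist_force: [-6.3, 29.5, 8.8]
opening: 0.0001
gripper_force: 14.8
clock: 11.55
eef_pos: [0.4841, -0.2617, 0.1469]
orientation: [[-0.991, -0.124, 0.053], [-0.134, 0.912, -0.386], [-0.0, -0.39, -0.921]]
wrist_force: [0.1, 0.1, 0.4]
opening: 0.0
gripper_force: 0.3
clock: 12.35
eef_pos: [0.4745, -0.1868, 0.2242]
orientation: [[-0.991, -0.124, 0.055], [-0.135, 0.912, -0.386], [-0.002, -0.39, -0.921]]
wrist_force: [0.4, 0.5, -0.9]
opening: 0.0001
gripper_force: 0.0
[ 0.47379443 -0.18678158  0.2229039 ] [-0.005  0.011 -0.029  0.    -0.    -0.002]
```

View pics/crop8.png

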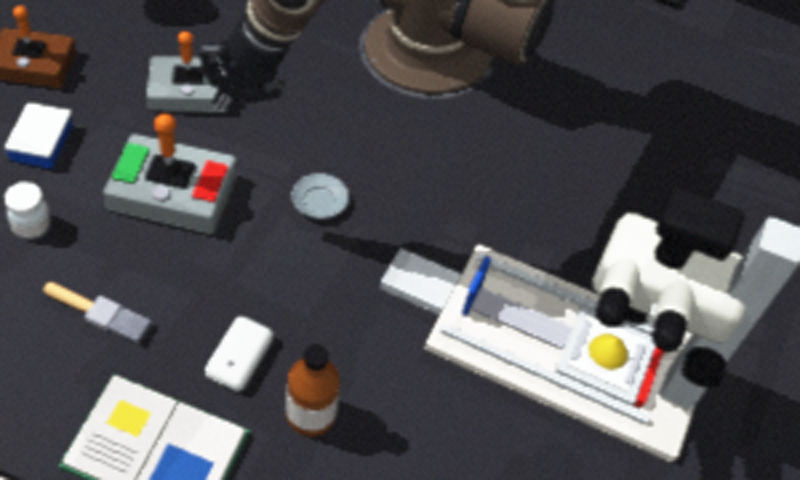

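The lever is upright again (ball at (165,124)), the carriage is home (paddle at (478,285)), bystanders are in place and the gripper is clear. Handing in.

```bash
python3 -m handwheel '[[[0,0,0],[0,0,0]],[[0,0,0],[0,0,0]],[[0,0,0],[0,0,0]]]' | head -1; python3 -c "
from rig import ctrl
print(ctrl.hand_in())"
```

```text
clock: 12.7
the job is handed in; nothing more can be done
None
```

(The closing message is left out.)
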